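Start the dust extractor at its guarded switch

TASK

Switch on the dust extractor before carving: with a fingertip lift the hinged guard of the starter box well up and back, push the toggle under it fully over to the hinge side, and then let the guard drop so that it is shut over the switched-on toggle. Leave everything else on the bench where it stands.

Things in the scene. Friction and masses are not known exactly. Their poses are not given: they have to be found in the camera images.
- starter: starter box of the dust extractor, grey sheet steel, fixed to the bench: 110 (its x) x 100 (its y) x 85 mm tall, origin under its centre. Its front faces its own -x. It is an open-topped well with 5 mm walls: inside 100 x 90 mm, inner floor 35 mm above the bench. An aluminium guard lies over the mouth as a hinged lid, and a toggle stands inside. It is level; its front faces the robot's left, more or less
- guard (a joint): angle of the guard, rad: 0 = shut, grows as its front rises; stop at 1.85, where it leans back past upright and stays by its own weight. Below about 1.4 it falls shut by itself when let go. Plain aluminium flap 3 mm thick, 100 mm wide, about 0.12 kg, hinged along the box's y at its far edge
- guard_lip (a point): middle of the free edge of the guard's lip. From the hinge the flap runs flat for 117 mm (7 mm past the box's front wall); then the lip, 70 mm wide and 22 mm long, turns up at 45 degrees towards the front; a finger tilted forward fits under it. Shut, this point is 78 mm in front of the box's centre, 102 mm above the bench. Moves with the guard
- guard_hinge (a point): middle of the guard's hinge line, 55 mm behind the box's centre (its +x), 87 mm above the bench; the hinge line runs along the box's y
- toggle (a joint): angle of the toggle, rad: 0 = off, leaning 0.45 rad to the front (the box's -x); 0.9 = fully on, leaning 0.45 rad to the hinge side (the box's +x). Stays where it is left; about 1 N at the tip moves it. It starts near 0
- toggle_tip (a point): end of the toggle, a black bat 12 mm thick, 36 mm from its pivot. The pivot lies 8 mm behind the box's centre (its +x), on its middle line, 38 mm above the bench; the tip is about 70 mm above the bench when off or on. Between the toggle, off, and the front wall are about 35 mm free for a finger
- mallet: carver's round wooden mallet standing on its head, 94 mm across, 195 mm tall; origin under its centre. Loose, to be left alone
- jar: glass jar with a brass-coloured lid, 68 mm across, 70 mm tall; origin under its centre. Loose, to be left alone
- chisel: dark steel stone chisel lying flat, about 165 mm long, 16 mm wide, 10 mm high, along its own x; origin under its middle. Loose, to be left alone
- brush: wooden-handled dusting brush lying flat along its own x; origin on the bench under it. Loose, to be left alone
- offcut: stepped pale stone offcut 70 x 50 x 48 mm; origin under its centre. Loose, to be left alone
- mug: blue-glazed mug 76 mm across, 85 mm tall; origin under its centre. Loose, to be left alone
There are look-alikes about, which are no part of the job. Of the things shaped like the starter, the grey one is meant.

How it is judged:
By the outcome, as a careful person would: the job done as asked, in the order asked, and still so for the second after the job is handed in, with the robot touching nothing.
It also fails if it takes over 56 s, if anything falls off the work surface, if the arm or the gripper's body presses on something with over 40 N, if the wrist force passes 120 N, or if a joint passes its speed limit or range.

ROBOT

A 6-joint arm with a two-finger parallel gripper is mounted at the origin on the work surface. World frame = base frame: x ahead of the robot, y to its left, z up, the work surface at z = 0. Lengths are in mm, angles in rad, forces in N, time in s.
With the tool pointing down it reaches from about 350 to 875 mm from the base axis. Payload 4.2 kg.
Tool frame: the origin (TCP) lies at the very end of the fingers, on their centre line; the grasp point (between the pads) lies 19 mm behind it; z points along the fingers, y is the line along which they close (so a half turn about z gives the same grasp; the last joint's range is limited). The gripper opens to 85 mm and grips with 20 to 120 N. Pads are 22 mm wide; open, the fingers measure 114 mm over their backs; the gripper's body (76 mm by 85 mm) begins 54 mm behind the grasp point. The pads swing forward as they close: fully open they stand 13 mm farther back than shut.
Start: joints at [1.473, 0.385, 0.008, 0, -1.194, -0.259], TCP at [218.266, 585.627, 231.312] pointing down, gripper open.
Joint ranges: [-3.14, 3.14], [-1.21, 2.06], [-1.07, 1.41], [-3.16, 2.05], [-2.99, -0.16], [-3.1, 3.1]. Speed limits (rad/s): [2.79, 2.79, 3.14, 3.14, 3.14, 3.14].

INTERFACE

Orientations are given as a unit quaternion [x, y, z, w].
In Python, from bench import read_state, get_image, camera_model, job_done gives the robot as it stands.
- The arm moves only by the shell command python3 -m handwheel 'ROWS'. ROWS is JSON, a list of rows, each a list of 7 numbers: the shift along the tool's x, y, z in m, then the turn, a rotation vector about the tool's x, y, z in rad, then the gripper's target within -1 to 1 (fully open at 1, half-way at 0, shut at -1). In form: [[dx, dy, dz, wx, wy, wz, jaw], ...]. A call has 1 to 10 rows; each row is the pose to reach, as a shift and turn from the pose commanded when the call began, along the tool's axes at that moment; what a row does not reach only later rows make up. A row lasts 1/8 s, in which the tool goes at most 62.5 mm and 10.7 degrees, less where a joint would pass 70% of its speed; a pose out of reach is approached as far as the arm can. A call with a gripper value outside its range is refused whole. The fingers move at their own pace and stop on an object; the grip force is fixed at half the most. Time passes only in rows, so rows that repeat a pose let the fingers close. It gives the time, the measured TCP pose, the force, the opening and the grip force at its end, in the units of the state.
- read_state(): the state, without advancing time (a new reading comes with each control period).
- get_image(name): name is "side" or "top" or "wrist"; returns (picture, depth): 400x640x3 uint8, blue, green, red; 400x640 float32, mm along the optical axis (not along the pixel's ray), 0 where there is no reading.
- camera_model(name): a dict with "K" (3x3 intrinsics, pixels), "rvec" (rotation vector, rad) and "tvec" (3), from world to camera coordinates, as OpenCV has them; the wrist camera has in their place "hand_eye" (4x4, takes a point from camera to tool coordinates, whose origin is the TCP and whose axes are the flange's). Camera axes: x right, y down, z forward; pixel columns grow to the right and rows downward; lengths in mm; the calibration is good to about 2 mm. A picture is of the moment at which its call begins: read the wrist's pose just before it. camera_model takes no time and is no camera call.
- job_done(): hands the job in; it is judged then, once.
The state is a dict: "clock": time; "joints": joint angles; "joint_vel": joint speeds; "joint_efforts": joint torques, N m; "position": TCP position; "ee_rot": TCP orientation; "contact_force": force on the tool from outside, world axes, zero at the start; "wrist_torque": the same for the moment, N m; "gripper_width": finger opening in mm; "grasp_force": force on a finger pad.
Only numpy, scipy, OpenCV 4.12 (cv2) and the standard library are available. Lean on these libraries where they do the work, as an engineer would, in place of code of your own. Each camera call takes 0.05 s, during which the arm holds its last target. There are 200 camera calls.

## Working session

There is one attempt and no reset: what is moved stays moved. The work goes in short steps, Python scripts to look and compute and a shell command to move; the robot and the scene stay as the last step left them, time stands still between calls to the robot, and variables do not carry over. Pictures are saved under pics/ and viewed, at most 13 in all, crops included, and the job is handed in when it is done.

```bash
mkdir -p pics; cat > h.py <<'E'
import numpy as np, cv2
from scipy.spatial.transform import Rotation as R
from bench import *
def world(name, dep=None, st=None):
    """per-pixel world points from depth"""
    m=camera_model(name); K=np.array(m["K"])
    v,u=np.mgrid[0:400,0:640]
    c=np.stack([(u-K[0,2])/K[0,0]*dep,(v-K[1,2])/K[1,1]*dep,dep],-1)
    if name=="wrist":
        H=np.array(m["hand_eye"]); p=c@H[:3,:3].T+H[:3,3]
        return p@R.from_quat(st["ee_rot"]).as_matrix().T+np.array(st["position"])
    Rm=cv2.Rodrigues(np.array(m["rvec"],float))[0]
    return (c-np.array(m["tvec"]).ravel())@Rm
E
python3 - <<'E'
from h import *
s=read_state(); print(s)
for n in("top","side"):
    im,d=get_image(n); cv2.imwrite(f"pics/{n}0.png",im); np.save(n+"0.npy",d)
    np.save(n+"0w.npy",world(n,d))
E
```

```text
{'clock': 0.0, 'joints': array([ 1.47257216e+00,  3.85539603e-01,  6.62051784e-03, -5.08974147e-04,
       -1.19403140e+00, -2.58597267e-01]), 'joint_vel': array([ 0.00074668, -0.000667  , -0.00082193, -0.00022556, -0.00054487,
       -0.00085446]), 'joint_efforts': array([-6.36991135e-04, -3.92296994e+01,  1.88398129e+01,  4.18606237e+00,
       -4.60223542e-03, -4.99393678e-06]), 'position': array([218.08664966, 585.0772865 , 230.22828258]), 'ee_rot': array([ 9.84109715e-01, -1.77558025e-01, -1.49501520e-04,  1.09256489e-03]), 'contact_force': array([ 0.19800092, -0.43106393, -0.54450943]), 'wrist_torque': array([0.03802456, 0.03570352, 0.00222743]), 'grasp_force': 0.0, 'gripper_width': 85.4505204761156}
```

View pics/top0.png

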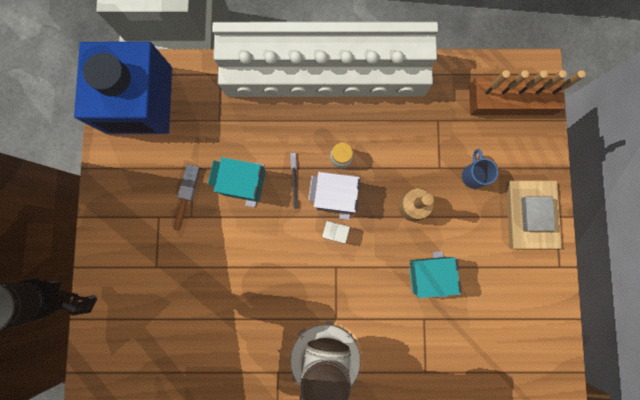

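View pics/side0.png

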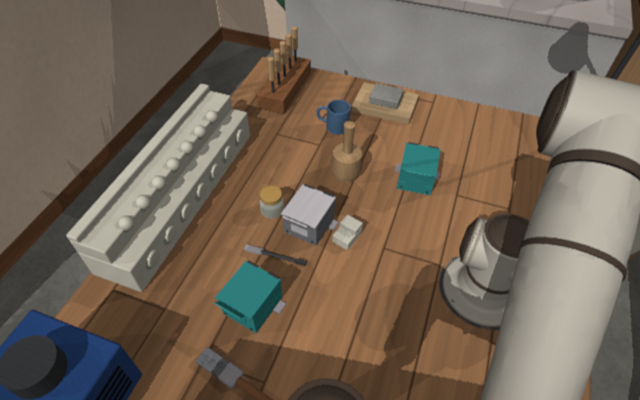

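```bash
python3 - <<'E'
from h import *
for n,(r0,r1,c0,c1) in {"top":(150,250,270,400),"side":(170,260,260,365)}.items():
    w=np.load(n+"0w.npy"); sub=w[r0:r1,c0:c1]
    z=sub[...,2]
    m=(abs(z-87)<4)
    mm=m.astype(np.uint8); k,l,stt,ce=cv2.connectedComponentsWithStats(mm)
    i=1+np.argmax(stt[1:,4]); P=sub[l==i]
    rect=cv2.minAreaRect(P[:,:2].astype(np.float32)); print(n,len(P),rect,np.median(P[:,2]),cv2.boxPoints(rect).round(1).tolist())
    hi=sub[(z>92)&(z<110)]; print("lip",len(hi), hi.mean(0) if len(hi) else None)
w=np.load("top0w.npy")
for nm,(u,v) in dict(chis=(294,165),chise=(295,203),jar=(342,152),off=(336,232),mallet=(424,200),tab=(344,215)).items(): print(nm,w[v,u].round(0))
im=cv2.imread("pics/top0.png")[140:250,260:390]; a=cv2.resize(im,None,fx=4,fy=4,interpolation=cv2.INTER_CUBIC)
cv2.imwrite("pics/crop.png",a)
E
```

```text
top 1422 ((476.2326965332031, -33.027130126953125), (128.5077362060547, 100.36307525634766), 82.65489959716797) 86.57282670873496 [[418.20001220703125, -90.30000305175781], [517.7999877929688, -103.19999694824219], [534.2000122070312, 24.299999237060547], [434.70001220703125, 37.099998474121094]]
lip 114 [482.50977575  24.33579809  97.09189025]
side 1061 ((478.5643615722656, -33.97389221191406), (123.08464050292969, 102.35230255126953), 82.84410095214844) 88.9225014588896 [[420.1000061035156, -88.69999694824219], [521.7000122070312, -101.4000015258789], [537.0, 20.700000762939453], [435.5, 33.5]]
lip 186 [477.42850436 -10.56739847  95.87724234]
chis [570.  92.   4.]
chise [453.  88.  11.]
jar [595. -51.  69.]
off [365. -34.  44.]
mallet [ 441. -253.  191.]
tab [417. -59.   3.]
```

View pics/crop.png

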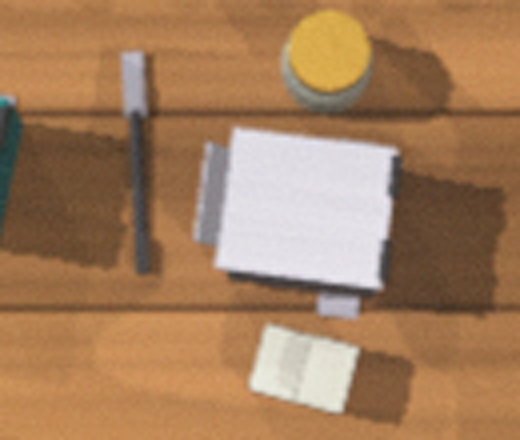

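The top view shows the grey starter centred near pixel (335,193), with its lip at (318,190) facing left (+y). The jar is at (342,155), the chisel at (294,180), and the offcut at (336,232). The box front direction is about (0.128, 0.992), so I'm moving to a hover on its front side.

```bash
python3 -m handwheel '[[0.05,0.04,0,0,0,0.15,-1],[0.1,0.08,0,0,0,0.32,-1],[0.15,0.12,0,0,0,0.49,-1],[0.195,0.16,0,0,0,0.65,-1],[0.24,0.195,0,0,0,0.81,-1],[0.285,0.23,0,0,0,0.97,-1],[0.325,0.265,0,0,0,1.13,-1],[0.37,0.3,0,0,0,1.28,-1],[0.40,0.33,0,0,0,1.344,-1],[0.417,0.341,0,0,0,1.344,-1]]'
python3 - <<'E'
from h import *
s=read_state(); print(s["joints"],s["position"],R.from_quat(s["ee_rot"]).as_matrix().round(3).tolist(),s["contact_force"])
print(np.array(camera_model("wrist")["hand_eye"]).round(2).tolist())
im,d=get_image("wrist"); cv2.imwrite("pics/w1.png",im); np.save("w1w.npy",world("wrist",d,s))
E
```

```text
clock: 1.35
position: [490.1, 118.3, 230.9]
ee_rot: [-0.659, 0.753, 0.0, -0.001]
contact_force: [0.2, 0.6, 0.7]
gripper_width: -0.3
grasp_force: 0.0
[ 5.59170698e-01  1.79464485e-01 -2.81947063e-01 -2.52104352e-04
 -1.11046635e+00 -6.92127326e-01] [490.09203244 118.26527827 230.90086313] [[-0.133, -0.991, -0.001], [-0.991, 0.133, -0.0], [0.001, 0.001, -1.0]] [0.24791073 0.56309428 0.69108735]
[[-0.0, -0.96, -0.29, 73.09], [1.0, 0.0, -0.0, -0.55], [0.0, -0.29, 0.96, -143.37], [0.0, 0.0, 0.0, 1.0]]
```

View pics/w1.png

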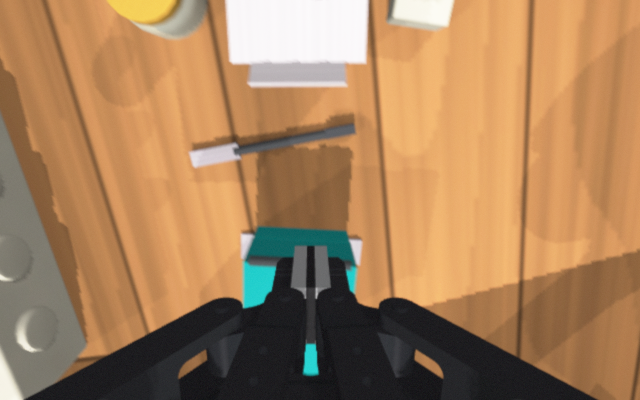

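The wrist view shows the guard's front edge at row 63, columns 229–367. The lip's free edge is at row 86, columns 250–347, and the chisel lies clear at rows 120–165.

```bash
python3 - <<'E'
from h import *
w=np.load("w1w.npy"); m=camera_model("wrist");K=np.array(m["K"]);H=np.array(m["hand_eye"])
Rm=R.from_quat([-0.659,0.753,0,-0.001]).as_matrix(); p0=np.array([490.1,118.3,230.9])
o=Rm@H[:3,3]+p0
def ray(u,v,z):
    d=Rm@H[:3,:3]@np.linalg.inv(K)@[u,v,1]; return (o+d*(z-o[2])/d[2]).round(1)
a,b,c,e=ray(250,86,102),ray(347,86,102),ray(230,63,88.5),ray(367,63,88.5)
print(a,b,np.linalg.norm(a-b),(a+b)/2); print(c,e,np.linalg.norm(c-e),(c+e)/2)
print(w[80,298],w[30,298],w[45,250],w[45,350])
f=np.array([.128,.992]); print("centres",(a+b)[:2]/2-78*f,(c+e)[:2]/2-62*f)
E
```

```text
[523.8  37.  102. ] [454.3  46.3 102. ] 70.1194694788829 [489.05  41.65 102.  ]
[537.7  18.5  88.5] [436.5  32.   88.5] 102.09647398416857 [487.1   25.25  88.5 ]
[488.93328178  37.60145041 100.37070771] [484.33781718   3.17651408  89.43516226] [520.62328476   8.48380054  89.53231739] [448.04369353  18.23617326  89.79707944]
centres [479.066 -35.726] [479.164 -36.254]
```

```bash
python3 -m handwheel '[[0,-0.009,0.02,0,0.18,0,-1],[0.003,-0.009,0.04,0,0.36,0,-1],[0.006,-0.009,0.06,0,0.54,0,-1],[0.009,-0.009,0.08,0,0.7,0,-1],[0.012,-0.009,0.096,0,0.87,0,-1],[0.012,-0.009,0.096,0,0.87,0,-1],[0.012,-0.009,0.096,0,0.87,0,-1]]'
cat > wh.py <<'E'
from h import *
C=np.array([478.75,-35.6]); f=np.array([.132,.991]); by=np.array([.991,-.132])
def where():
    s=read_state(); p=s["position"][:2]-C; M=R.from_quat(s["ee_rot"]).as_matrix()
    print("t",round(s["clock"],2),"front",(p@f).round(1),"lat",(p@by).round(1),"z",s["position"][2].round(1),"zaxis(f,by,z)",(M[:2,2]@f).round(3),(M[:2,2]@by).round(3),M[2,2].round(3),"F",s["contact_force"].round(1),"j",s["joints"].round(2)); return s
E
python3 -c "from wh import *; where()"
```

```text
clock: 2.28
position: [497.4, 107.7, 135.9]
ee_rot: [-0.598, 0.682, -0.278, -0.316]
contact_force: [-0.5, 0.7, -0.2]
gripper_width: -0.0
grasp_force: 0.0
t 2.27 front 144.5 lat -0.4 z 135.9 zaxis(f,by,z) -0.763 0.002 -0.647 F [-0.5  0.7 -0.2] j [ 0.79  0.58 -0.4   0.49 -1.38 -1.22]
```

```bash
python3 -m handwheel '[[0,0,0.03,0,0,0,-1],[0,0,0.06,0,0,0,-1],[0,0,0.08,0,0,0,-1],[0,0,0.09,0,0,0,-1],[0,0,0.096,0,0,0,-1],[0,0,0.1,0,0,0,-1],[0,0,0.1,0,0,0,-1]]'
python3 - <<'E'
from wh import *
s=where(); im,d=get_image("side"); cv2.imwrite("pics/s2.png",cv2.resize(im[150:300,220:420],None,fx=4,fy=4,interpolation=cv2.INTER_CUBIC))
E
```

```text
clock: 3.15
position: [487.6, 31.8, 71.0]
ee_rot: [-0.598, 0.682, -0.278, -0.316]
contact_force: [0.4, -0.1, -0.3]
gripper_width: -0.2
grasp_force: 0.0
t 3.15 front 68.0 lat -0.2 z 71.0 zaxis(f,by,z) -0.764 0.002 -0.645 F [ 0.4 -0.1 -0.3] j [ 0.69  0.61 -0.59  0.6  -1.16 -1.3 ]
```

View pics/s2.png

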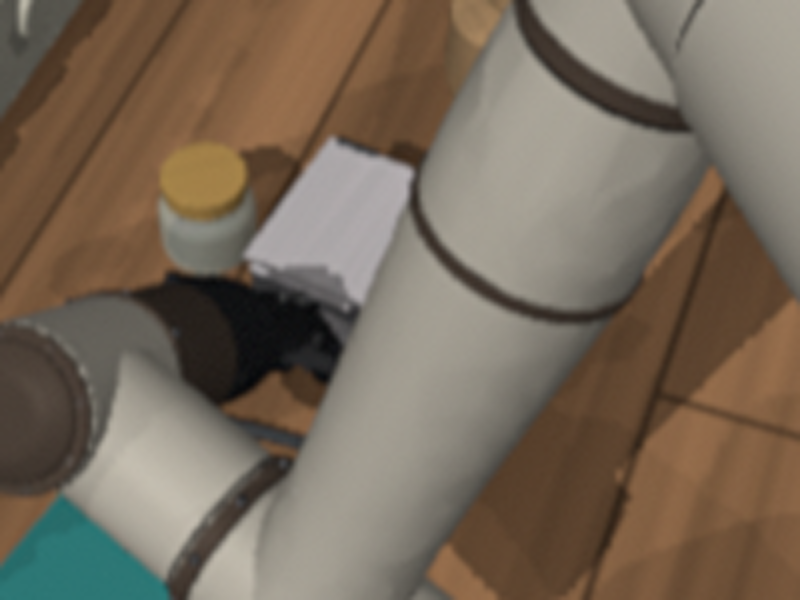

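The fingers are in front of the box under the lip at about crop pixel (320,310), with no contact force. Next I start lifting.

```bash
python3 -m handwheel '[[0.003,0,0.003,0,0,0,-1],[0.008,0,-0.002,0,0,0,-1],[0.0155,0,-0.007,0,0,0,-1],[0.024,0,-0.0125,0,0,0,-1],[0.035,0,-0.014,0,0,0,-1],[0.045,0,-0.0145,0,0,0,-1],[0.045,0,-0.0145,0,0,0,-1]]'
python3 - <<'E'
from wh import *
s=where(); im,d=get_image("top"); w=world("top",d)
cv2.imwrite("pics/t3.png",cv2.resize(im[130:270,230:420],None,fx=4,fy=4,interpolation=cv2.INTER_CUBIC))
q=w-np.append(C,0); S=q[...,:2]@f; L=q[...,:2]@by
for a in range(-60,100,10):
    k=(abs(S-a)<3)&(abs(L-30)<12)&(q[...,2]>20); print(a,k.sum(),np.median(q[...,2][k]).round(0) if k.any() else None,end="; ")
E
```

```text
clock: 4.08
position: [485.0, 13.4, 115.3]
ee_rot: [-0.598, 0.682, -0.278, -0.316]
contact_force: [0.1, 0.5, -0.7]
gripper_width: 0.0
grasp_force: 0.4
t 4.08 front 49.4 lat -0.2 z 115.3 zaxis(f,by,z) -0.764 0.002 -0.645 F [ 0.1  0.5 -0.7] j [ 0.67  0.53 -0.59  0.6  -1.22 -1.24]
-60 14 88.0; -50 17 90.0; -40 18 94.0; -30 17 98.0; -20 17 103.0; -10 19 106.0; 0 18 112.0; 10 20 116.0; 20 19 121.0; 30 19 126.0; 40 20 129.0; 50 17 134.0; 60 3 155.0; 70 0 None; 80 16 156.0; 90 23 162.0;
```

View pics/t3.png

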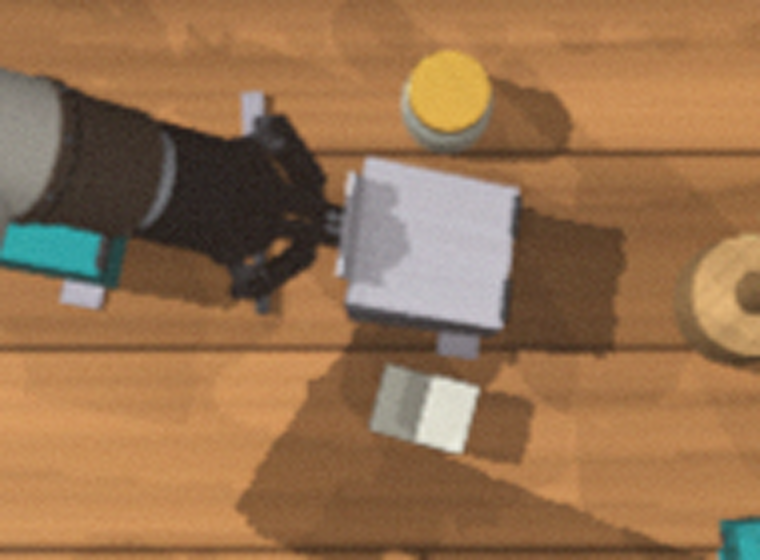

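The guard is up about 0.41 rad, with the fingertips under its edge at crop pixel (335,225). I'm continuing along the arc.

```bash
python3 -m handwheel '[[0.012,0,0,0,0,0,-1],[0.0235,0,-0.0005,0,0,0,-1],[0.033,0,0.0005,0,0,0,-1],[0.043,0,0.0015,0,0,0,-1],[0.0525,0,0.0045,0,0,0,-1],[0.062,0,0.007,0,0,0,-1],[0.0705,0,0.0115,0,0,0,-1],[0.079,0,0.0155,0,0,0,-1],[0.087,0,0.021,0,0,0,-1],[0.0945,0,0.0265,0,0,0,-1]]'
python3 -m handwheel '[[0.0065,0,0.0065,0,0,0,-1],[0.0135,0,0.0135,0,0,0,-1],[0.018,0,0.0195,0,0,0,-1],[0.0215,0,0.0255,0,0,0,-1],[0.0245,0,0.031,0,0,0,-1],[0.0245,0,0.031,0,0,0,-1],[0.0245,0,0.031,0,0,0,-1]]'
python3 - <<'E'
from wh import *
s=where(); im,d=get_image("top"); w=world("top",d)
cv2.imwrite("pics/t4.png",cv2.resize(im[130:270,230:420],None,fx=4,fy=4,interpolation=cv2.INTER_CUBIC))
E
```

```text
clock: 5.38
position: [474.3, -67.4, 169.8]
ee_rot: [-0.598, 0.682, -0.278, -0.317]
contact_force: [-0.3, 1.0, 0.9]
gripper_width: -0.2
grasp_force: 0.1
clock: 6.25
position: [469.6, -105.8, 168.5]
ee_rot: [-0.598, 0.682, -0.278, -0.317]
contact_force: [0.2, -0.6, -0.4]
gripper_width: 0.1
grasp_force: 0.0
t 6.25 front -70.7 lat 0.1 z 168.5 zaxis(f,by,z) -0.764 0.002 -0.645 F [ 0.2 -0.6 -0.4] j [ 0.47  0.38 -0.72  0.75 -1.18 -1.15]
```

View pics/t4.png

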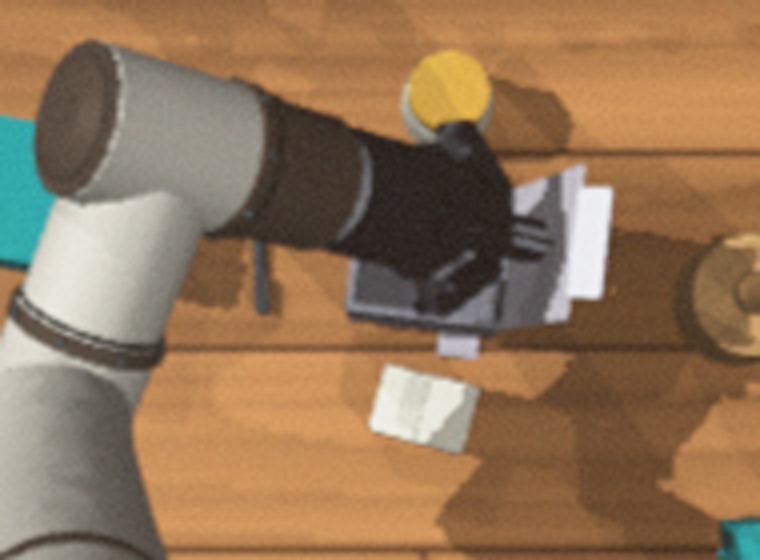

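The guard leans back past upright, its lip at crop pixel (592,240), and the well is open. I'm retreating, then reorienting the finger above the front of the well.

```bash
python3 -m handwheel '[[-0.002,0,-0.03,0,0,0,-1],[-0.005,0,-0.07,0,0,0,-1],[-0.015,0,-0.11,0,0,0,-1],[-0.03,0,-0.105,0,-0.18,0,-1],[-0.045,0,-0.095,0,-0.36,0,-1],[-0.054,0,-0.082,0,-0.5,0,-1],[-0.054,0,-0.082,0,-0.57,0,-1],[-0.054,0,-0.082,0,-0.57,0,-1]]'
python3 - <<'E'
from wh import *
s=where(); im,d=get_image("wrist"); w=world("wrist",d,s)
cv2.imwrite("pics/w5.png",im); np.save("w5.npy",w)
q=w-np.append(C,0); S=q[...,:2]@f; L=q[...,:2]@by; Z=q[...,2]
k=(abs(S)<45)&(abs(L)<38)&(Z>48)&(Z<80); print("toggle",k.sum(),[np.percentile(a[k],[2,50,98]).round(1) for a in(S,L,Z)] if k.any() else 0)
k=(abs(L)<30)&(Z>110)&(Z<210)&(S<-40)&(S>-130)
if k.sum()>20:
    p=np.polyfit(Z[k],S[k],1); print("guard ds/dz",p, k.sum())
E
```

```text
clock: 7.3
position: [482.2, -9.6, 180.8]
ee_rot: [-0.652, 0.744, -0.099, -0.112]
contact_force: [0.3, -0.0, 0.8]
gripper_width: -0.2
grasp_force: 0.0
t 7.3 front 26.2 lat -0.0 z 180.8 zaxis(f,by,z) -0.295 0.002 -0.955 F [ 0.3 -0.   0.8] j [ 0.47  0.23 -0.49  0.29 -1.04 -0.77]
toggle 326 [array([-6.3,  3. , 11.3]), array([-5.6, -0.3,  5.4]), array([49.8, 70.4, 74. ])]
guard ds/dz [ -0.28684947 -27.70035923] 13350
```

View pics/w5.png

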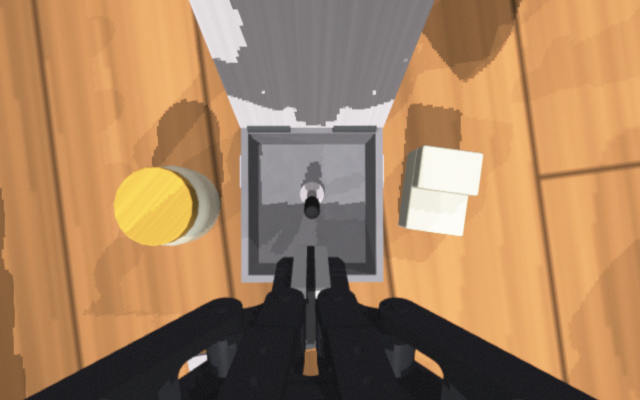

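The wrist view shows the toggle tip at pixel (312,205), leaning to the front. The well is open from columns 245–380, and the guard is at 1.85. I'm lowering the finger in front of the toggle.

```bash
python3 -m handwheel '[[-0.012,0,0.038,0,0,0,-1],[-0.022,0,0.07,0,0,0,-1],[-0.0265,0,0.085,0,0,0,-1],[-0.030,0,0.096,0,0,0,-1],[-0.033,0,0.106,0,0,0,-1],[-0.036,0,0.115,0,0,0,-1],[-0.036,0,0.115,0,0,0,-1]]'
python3 -c "from wh import *; where()"
```

```text
clock: 8.22
position: [481.8, -8.9, 59.1]
ee_rot: [-0.652, 0.743, -0.098, -0.113]
contact_force: [-0.5, 0.1, 0.6]
gripper_width: 0.6
grasp_force: 0.0
t 8.22 front 26.9 lat -0.5 z 59.1 zaxis(f,by,z) -0.296 -0.0 -0.955 F [-0.5  0.1  0.6] j [ 0.46  0.4  -0.66  0.38 -0.72 -0.9 ]
```

```bash
python3 -m handwheel '[[0.008,0,0.0025,0,0,0,-1],[0.014,0,0.0045,0,0,0,-1],[0.019,0,0.006,0,0,0,-1],[0.023,0,0.007,0,0,0,-1],[0.026,0,0.008,0,0,0,-1],[0.028,0,0.0087,0,0,0,-1],[0.03,0,0.0093,0,0,0,-1],[0.03,0,0.0093,0,0,0,-1]]'
python3 -c "from wh import *; where()"
```

```text
clock: 9.22
position: [477.8, -40.1, 59.4]
ee_rot: [-0.652, 0.743, -0.098, -0.113]
contact_force: [0.5, 0.6, -0.2]
gripper_width: -0.1
grasp_force: 0.2
t 9.22 front -4.6 lat -0.4 z 59.4 zaxis(f,by,z) -0.296 0.0 -0.955 F [ 0.5  0.6 -0.2] j [ 0.4   0.38 -0.69  0.41 -0.69 -0.87]
```

```bash
python3 -m handwheel '[[0.001,0,0.0003,0,0,0,-1],[0.002,0,0.0006,0,0,0,-1],[0.0025,0,0.0008,0,0,0,-1]]'; python3 -m handwheel '[[0.001,0,0.0003,0,0,0,-1],[0.002,0,0.0006,0,0,0,-1],[0.0025,0,0.0008,0,0,0,-1]]'
python3 -c "from wh import *; where()"
```

```text
clock: 9.6
position: [478.1, -41.1, 59.3]
ee_rot: [-0.653, 0.743, -0.098, -0.111]
contact_force: [-3.7, 10.7, 2.4]
gripper_width: 0.1
grasp_force: 4.7
clock: 9.98
position: [478.5, -41.8, 59.3]
ee_rot: [-0.653, 0.743, -0.098, -0.109]
contact_force: [-7.4, 20.4, 4.1]
gripper_width: -0.3
grasp_force: 9.4
t 9.97 front -6.2 lat 0.6 z 59.3 zaxis(f,by,z) -0.289 0.005 -0.957 F [-7.4 20.4  4.1] j [ 0.39  0.38 -0.69  0.41 -0.68 -0.87]
```

```bash
python3 -m handwheel '[[-0.01,0,-0.003,0,0,0,-1],[-0.026,0,-0.008,0,0,0,-1],[-0.028,0,-0.0087,0,0,0,-1],[-0.018,0,-0.040,0,0,0,-1],[-0.006,0,-0.080,0,0,0,-1],[0.008,0,-0.124,0,0,0,-1],[0.008,0,-0.124,0,0,0,-1],[0.008,0,-0.124,0,0,0,-1]]'
python3 - <<'E'
from wh import *
s=where(); im,d=get_image("wrist"); w=world("wrist",d,s)
cv2.imwrite("pics/w6.png",im)
q=w-np.append(C,0); S=q[...,:2]@f; L=q[...,:2]@by; Z=q[...,2]
k=(abs(S)<45)&(abs(L)<38)&(Z>48)&(Z<80); print("toggle",k.sum(),[np.percentile(a[k],[2,50,98]).round(1) for a in(S,L,Z)] if k.any() else 0)
k=(abs(L)<30)&(Z>110)&(Z<210)&(S<-40)&(S>-130)
p=np.polyfit(Z[k],S[k],1); print("guard ds/dz",p, k.sum())
E
```

```text
clock: 10.98
position: [480.4, -16.7, 179.8]
ee_rot: [-0.652, 0.743, -0.098, -0.113]
contact_force: [-0.8, 0.4, -0.8]
gripper_width: -0.1
grasp_force: 0.0
t 10.97 front 18.9 lat -0.9 z 179.8 zaxis(f,by,z) -0.296 -0.001 -0.955 F [-0.8  0.4 -0.8] j [ 0.46  0.23 -0.5   0.29 -1.03 -0.76]
toggle 342 [array([-26.7, -18.1,  -8.8]), array([-5.3,  0. ,  5.3]), array([49.2, 69.6, 73.5])]
guard ds/dz [ -0.28860685 -27.43121729] 15340
```

View pics/w6.png

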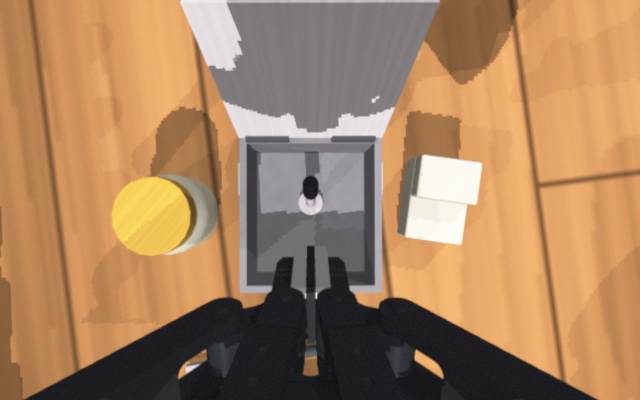

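The toggle tip is now at pixel (310,187), leaning to the hinge side. Its depth points mirror the off pose about the pivot, and it took 20 N against its stop, so it is fully on. I'm going over the guard to its back.

```bash
python3 -m handwheel '[[0.012,0.0,-0.038,0,0,0,-1],[0.0236,0.0,-0.0765,0,0,0,-1],[0.06,0,-0.068,0,-0.1,0,-1],[0.1,0,-0.058,0,-0.2,0,-1],[0.138,0,-0.044,0,-0.295,0,-1],[0.171,0,-0.031,0,-0.295,0,-1],[0.171,0,-0.031,0,-0.295,0,-1],[0.171,0,-0.031,0,-0.295,0,-1]]'
python3 - <<'E'
from wh import *
s=where(); im,d=get_image("top"); w=world("top",d); q=w-np.append(C,0); S=q[...,:2]@f
L=q[...,:2]@by; Z=q[...,2]
k=(Z>150)&(Z<205)&(S<-150)&(S>-300)&(abs(L)<80); print("mallet/arm",k.sum(),[np.percentile(a[k],[2,50,98]).round(0) for a in (S,L,Z)] if k.any() else 0)
cv2.imwrite("pics/t7.png",cv2.resize(im[130:270,230:450],None,fx=3.5,fy=3.5,interpolation=cv2.INTER_CUBIC))
E
```

```text
clock: 12.02
position: [460.6, -169.2, 259.2]
ee_rot: [-0.659, 0.752, -0.001, -0.003]
contact_force: [-0.3, 0.3, 0.1]
gripper_width: 0.2
grasp_force: 0.0
t 12.03 front -134.8 lat -0.3 z 259.2 zaxis(f,by,z) -0.005 -0.003 -1.0 F [-0.3  0.3  0.1] j [-0.02  0.13 -0.27  0.01 -1.17 -0.12]
mallet/arm 147 [array([-243., -227., -216.]), array([-20.,  -7.,   8.]), array([153., 189., 193.])]
```

View pics/t7.png

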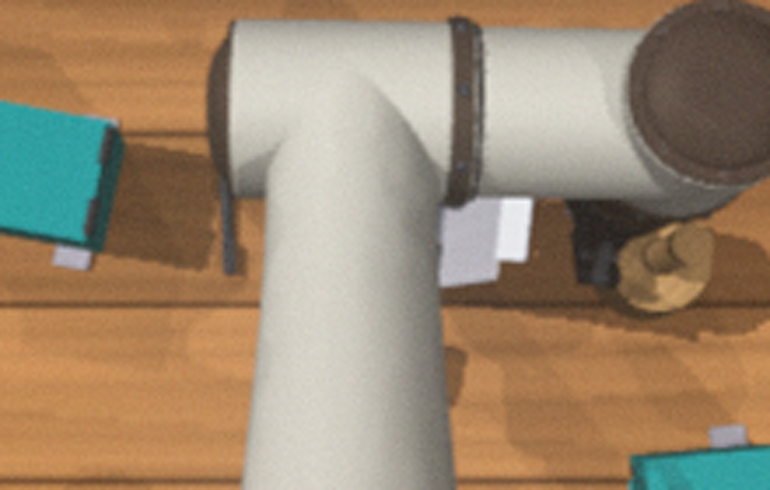

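The mallet handle is at crop pixel (680,245), about 65 mm behind the finger, and the guard's lip is at (515,228). I'm lowering behind the lip and pushing forward.

```bash
python3 -m handwheel '[[0,0,0.03,0,0,0,-1],[0,0,0.055,0,0,0,-1],[0,0,0.068,0,0,0,-1],[-0.008,0,0.068,0,0,0,-1],[-0.016,0,0.068,0,0,0,-1],[-0.024,0,0.067,0,0,0,-1],[-0.032,0,0.066,0,0,0,-1],[-0.04,0,0.064,0,0,0,-1],[-0.048,0,0.062,0,0,0,-1]]'
python3 -c "from wh import *; where()"
python3 -m handwheel '[[-0.01,0,0,0,0,0,-1],[-0.02,0,0,0,0,0,-1],[-0.03,0,0,0,0,0,-1],[-0.04,0,0,0,0,0,-1],[-0.05,0,0,0,0,0,-1],[-0.05,0,0,0,0,0,-1]]'
python3 - <<'E'
from wh import *
s=where()
im,d=get_image("wrist"); w=world("wrist",d,s); q=w-np.append(C,0); S=q[...,:2]@f; L=q[...,:2]@by;Z=q[...,2]
im,d=get_image("side"); cv2.imwrite("pics/s8.png",cv2.resize(im[130:300,220:440],None,fx=3.5,fy=3.5))
E
```

```text
clock: 13.2
position: [467.4, -121.4, 198.5]
ee_rot: [-0.66, 0.752, -0.002, -0.002]
contact_force: [0.3, 0.3, -0.1]
gripper_width: 0.0
grasp_force: 0.0
t 13.2 front -86.5 lat 0.0 z 198.5 zaxis(f,by,z) -0.005 0.0 -1.0 F [ 0.3  0.3 -0.1] j [ 0.09  0.17 -0.38  0.01 -1.02 -0.22]
clock: 13.95
position: [473.9, -71.7, 198.0]
ee_rot: [-0.66, 0.751, -0.002, -0.002]
contact_force: [0.0, -0.4, 1.0]
gripper_width: -0.1
grasp_force: 0.0
t 13.95 front -36.4 lat -0.0 z 198.0 zaxis(f,by,z) -0.005 0.0 -1.0 F [ 0.  -0.4  1. ] j [ 0.19  0.17 -0.39  0.01 -1.02 -0.32]
```

View pics/s8.png

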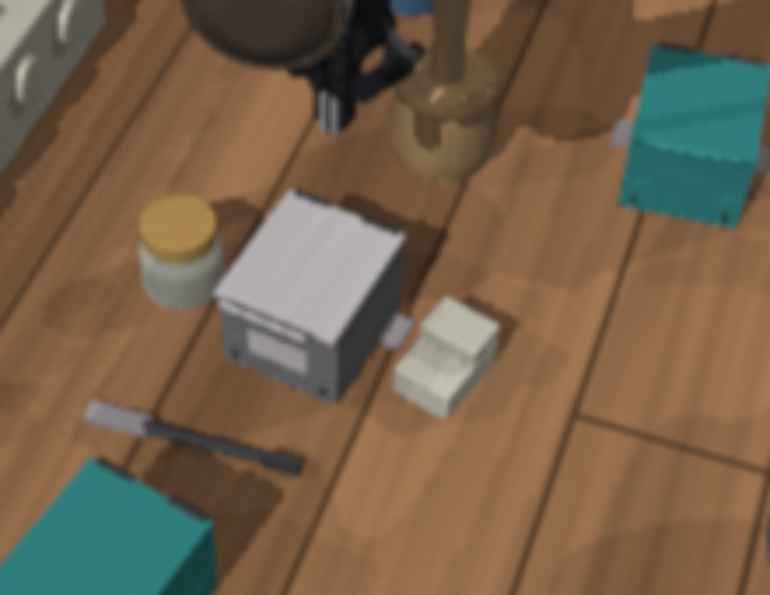

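The guard is shut, lying flat over the box around crop pixel (310,265). The jar, chisel, offcut and mallet stand where they were. I'm clearing upward, checking and handing in.

```bash
python3 -m handwheel '[[0,0,-0.03,0,0,0,-1],[0,0,-0.06,0,0,0,-1],[0,0,-0.06,0,0,0,-1],[0,0,-0.06,0,0,0,-1]]'
python3 - <<'E'
from wh import *
s=where(); im,d=get_image("side"); q=world("side",d)-np.append(C,0); S=q[...,:2]@f; L=q[...,:2]@by; Z=q[...,2]
for a in(-40,-20,0,20,40,60): 
    k=(abs(S-a)<5)&(abs(L)<40)&(Z>60)&(Z<130); print(a,np.median(Z[k]).round(1))
    if a==40: ok=abs(np.median(Z[k])-89)<4
print(ok)
if ok: print(job_done())
E
```

```text
clock: 14.55
position: [473.3, -72.2, 257.4]
ee_rot: [-0.659, 0.752, -0.001, -0.002]
contact_force: [-0.0, -0.2, -0.8]
gripper_width: 0.1
grasp_force: 0.0
t 14.55 front -37.0 lat -0.6 z 257.4 zaxis(f,by,z) -0.005 -0.001 -1.0 F [-0.  -0.2 -0.8] j [ 0.19  0.11 -0.29  0.   -1.17 -0.32]
-40 89.2
-20 89.4
0 89.6
20 89.5
40 89.5
60 88.7
True
the job is handed in; nothing more can be done
None
```

I lifted the guard to its stop, pushed the toggle fully over to on, dropped the guard shut over it without disturbing anything else in view, and handed the job in at about 14.6 s.

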